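# Key a moulded lever hub onto its shaft

### The job

Take the metal wedge key with the square head from the wooden rack, put it tip down into the slot between the square shaft and the white lever hub, and press or tap it in until it is wedged tight, without forcing it so hard that the plastic hub cracks. Leave it standing upright in the slot, let go, and leave the other things where they are.

Things in the scene. Friction and masses are not known exactly. Their poses are not given: they have to be found in the camera images.
- key: Aluminium wedge key hanging tip down in one of the rack's two pockets, 94 mm long, 50 g. Origin: on the head's axis, level with the tip; z up to the head. Shank 66 mm long, 12 mm wide in y. Its flat back is at x = -8 mm; its sloping face looks to +x, at x = -2 mm at the tip and +6.25 mm under the head (6 to 14.25 mm thick, taper 1 in 8).
- key_top (a point): Centre of the top of the key's head; axes as the key's. The head is 26 (x) x 20 (y) x 28 mm (z), above the shank; grip it across y. In the rack the key's x axis is that of the rack, within 45 degrees of the stand's; in the slot it must point along the stand's x (flat back to the shaft, slope to the hub).
- rack: Fixed plywood block 150 (x) x 56 (y) x 75 mm (z), origin under its centre. Two pockets at x = -36 and +36 mm, y = 0, 18 x 15 mm, 70 mm deep. The key's head rests on the block's top, so its tip hangs 9 mm above the bench.
- stand: Fixed aluminium base plate 150 x 120 x 15 mm, origin under its centre, z up. It carries the square steel shaft at its centre and around it the white plastic lever hub (about 85 x 70 mm, from 22 to 77 mm above the bench; a low arm, top at 51 mm, goes out to y = -160 mm).
- keyway (a point): Mouth of the slot: middle of the shaft's +x face at the hub's top, 77 mm up; axes as the stand's. Slot 17 mm wide in y, 55 mm deep, open below. Shaft's face upright at x = 0, hub's face slopes 1 in 8 like the key. Gap in x at the mouth 10.1 to 13.9 mm: it differs from hub to hub and cannot be measured, so the key gets tight somewhere from 27 to 60 mm deep, its head clear above the hub.
- shaft: Upright square steel shaft 28 x 28 mm; origin at the centre of its top, 80 mm above the bench, axes as the stand's. A downward push of 16 to 20 N on the free key makes it tight (4 to 8 N per mm), under 13 N is too little, over 22 N may crack the hub. While fingers hold the key off the shaft it feels tight too early and is loose when let go: then push or tap on top of its head.
- pin: Round steel pin with a round 24 mm head, 78 mm long, hanging in the other pocket; origin on its axis at the tip. Leave it alone.
- glue: White bottle with blue cap, 36 mm across, 110 mm tall, standing; origin under its centre. Leave it alone.
- spare: Spare white lever, about 130 mm long and 24 mm high, lying on the bench; origin under its middle. Leave it alone.
- tray: Empty grey tray 120 x 90 x 30 mm; origin under its centre. Leave it alone.
- hub (a joint): How far the key pushes the hub aside along the stand's +x, in m: 0 when loose. The hub gives elastically, 0.025 mm per N of squeeze, so 0.3 to 0.5 mm when tight (too little to read well); it cracks beyond 0.55 mm.
Things that resemble listed ones, but are neither listed nor needed, are in the scene too. Leave any pink or purple look-alike of the key alone.

How it is judged:
On the way, in this order (a step that is already met when the one before it is completed fails the run):
1. the key is lifted out of the rack (z of key in the frame of rack above 0.08 m), for 0.1 s.
2. the key's tip is at least 15 mm down in the slot (z of key in the frame of keyway below -0.015 m and x of key in the frame of keyway between 0.004 and 0.016 m and y of key in the frame of keyway between -0.006 and 0.006 m), for 0.1 s.
At the end, for the whole second after the job is handed in: The key stands at rest in the slot, tip at least 18 mm below the mouth, upright within 4 degrees with its flat back along the shaft's face (key axis 4 to 13 mm from that face, within 6 mm of the slot's middle), released, and wedged tight: it still presses on the shaft with more than 10 N (z of key in the frame of keyway below -0.018 m and x of key in the frame of keyway between 0.004 and 0.013 m and y of key in the frame of keyway between -0.006 and 0.006 m and angle between the z axis of key and the z axis of stand, either way round below 0.07 rad and contact force between key and shaft above 10 N and linear speed of key below 0.01 m/s); the robot touches nothing.
It fails at once if the key is forced: the hub is pushed aside by more than 0.55 mm (22 N of squeeze) and cracks (value of joint hub above 0.00055 m).
It fails at once if the pin is pulled out or another thing is moved by more than 30 mm (distance of any of pin, glue, spare, tray from where it was at the start of the episode above 0.03 m).
It fails at once if the bottle is knocked over (angle between glue's own z axis and vertical above 0.6 rad).
It also fails if it takes over 54 s, if anything falls off the work surface, if the arm or the gripper's body presses on something with over 40 N, if the wrist force passes 120 N, or if a joint passes its speed limit or range.

### The arm

A 7-joint arm with a two-finger parallel gripper is mounted at the origin on the work surface. World frame = base frame: x ahead of the robot, y to its left, z up, the work surface at z = 0. Lengths are in m, angles in rad, forces in N, time in s.
With the tool pointing down it reaches from about 0.4 to 0.9 m from the base axis. Payload 5.5 kg.
Tool frame: the origin (TCP) lies between the finger pads; the fingertips stand 25 mm ahead of it and the grasp point (between the pads) lies 6 mm ahead of it; z points along the fingers, y is the direction in which the jaws open and shut (so a half turn about z gives the same grasp; the last joint's range is limited). The gripper opens to 92 mm and grips with 3 to 60 N. Pads are 19 mm wide; open, the fingers measure 130 mm over their backs; the gripper's body (75 mm by 190 mm) begins 47 mm behind the grasp point.
Start: joints at [1.58, 0.501, -0.427, 1.55, 0.221, 1.138, -0.21], TCP at [0.163, -0.629, 0.252] pointing down, gripper open.
Joint ranges: [-2.88, 2.88], [-0.31, 2.03], [-1.54, 1.56], [0.2, 2.42], [-1.41, 4.55], [0.19, 2.02], [-2.57, 2.57]. Speed limits (rad/s): [2.57, 2.57, 3.14, 3.14, 3.14, 3.14, 3.14].

### API

Orientations are given as [roll, pitch, yaw] about the fixed x, y, z axes, in that order (R = Rz(yaw) Ry(pitch) Rx(roll)).
In Python, from station import env gives the robot as it stands.
- The arm moves only by the shell command python3 -m creep 'ROWS' [FORCE]. ROWS is JSON, a list of rows, each a list of 3 entries, a list of its own where there are three numbers: the shift along the tool's x, y, z in cm, then the turn, a rotation vector about the tool's x, y, z in degrees, then the finger opening in cm, from 0 to 9.18. A call has 1 to 12 rows; each row shifts and turns the commanded pose from where the row before left it, along the tool's axes as they then stand; what a row does not reach is not made up. A row lasts 1/8 s, in which the tool goes at most 62.5 mm and 10.7 degrees, less where a joint would pass 70% of its speed; a pose out of reach is approached as far as the arm can. A call with a gripper value outside its range is refused whole. The fingers move at their own pace and stop on an object; FORCE is the grip in N (left out, the last holds). Time passes only in rows, so rows that do not move let the fingers close. It gives the time, the measured TCP pose, the force and the opening at its end, in the units of the state.
- env.observe(): the state, without advancing time (a new reading comes with each control period).
- env.capture(name): name is "side" or "top"; returns a dict with "image" (420x560x3 uint8, red, green, blue), "mtx" (3x3 intrinsics, pixels), "xyz" and "attitude" of the camera in the world. Camera axes: x right, y down, z forward; pixel columns grow to the right and rows downward; lengths in m; the calibration is good to about 2 mm. A picture is of the moment at which its call begins. There is no depth.
- env.hand_in(): hands the job in, once; it reports no verdict.
The state is a dict: "t": time; "joint_pos": joint angles; "qd": joint speeds; "joint_efforts": joint torques, N m; "eef_pos": TCP position; "ee_rot": TCP orientation; "contact_force": force on the tool from outside, world axes, zero at the start; "wrist_torque": the same for the moment, N m; "width": finger opening in m.
Only numpy, scipy, OpenCV 4.12 (cv2) and the standard library are available. Lean on these libraries where they do the work, as an engineer would, in place of code of your own. Each camera call takes 0.05 s, during which the arm holds its last target. There are 200 camera calls.

## Working session

There is one attempt and no reset: what is moved stays moved. The work goes in short steps, Python scripts to look and compute and a shell command to move; the robot and the scene stay as the last step left them, time stands still between calls to the robot, and variables do not carry over. Pictures are saved under pics/ and viewed, on a budget of 10 in all, crops included, one or two more only if the job needs it, and the job is handed in when it is done.

```bash
ls; mkdir -p pics
python3 - <<'E'
from station import env
import cv2
print(env.observe())
for n in("side","top"):
    c=env.capture(n);print(n,c["mtx"],c["xyz"],c["attitude"]);cv2.imwrite(f"pics/{n}0.png",c["image"][:,:,::-1])
E
```

```text
pics
{'t': 0.0, 'joint_pos': array([ 1.58020391,  0.50187006, -0.42673846,  1.55144405,  0.22081533,
        1.13831378, -0.21029397]), 'qd': array([ 1.08700414e-03, -4.47702811e-04, -3.80692892e-04, -4.02981506e-04,
        3.60718546e-05, -5.82978734e-04,  1.26992651e-03]), 'joint_efforts': array([-5.57038256e-04, -5.66599452e+01, -5.81599832e+00, -2.79114944e+01,
       -6.85923686e-02,  3.08986462e-02,  2.36443420e-04]), 'eef_pos': array([ 0.16295427, -0.62856395,  0.25066221]), 'ee_rot': array([-3.13961266e+00, -3.16151085e-05,  2.53812276e-01]), 'contact_force': array([-0.11014323,  0.34302795,  0.35276614]), 'wrist_torque': array([ 0.02631779, -0.00939176,  0.03628988]), 'width': 0.09150661097271577}
side [[474.14287451   0.         281.93231973]
 [  0.         474.14287451 215.06140337]
 [  0.           0.           1.        ]] [0.08098323 0.68737777 0.56382023] [-2.16093935  0.00269138 -2.46871772]
top [[462.44342782   0.         277.67640006]
 [  0.         462.44342782 211.11178543]
 [  0.           0.           1.        ]] [0.48831451 0.10621946 1.17151257] [-3.07874027 -0.01361969 -1.56379942]
```

View pics/top0.png

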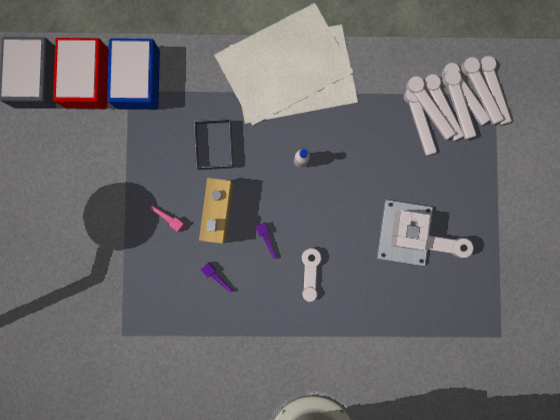

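View pics/side0.png

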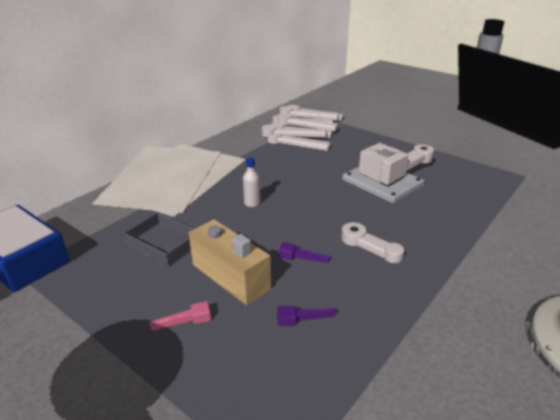

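The top view shows the rack near (215,210). The square key head is at (211,225) and the round pin at (216,195). The stand's shaft is near (413,231), with its arm pointing to image right. In the side view the square head is at (241,244). I'll make enlarged crops to measure from.

Run:
```python
import cv2,numpy as np
t=cv2.imread("pics/top0.png");s=cv2.imread("pics/side0.png")
f=lambda i,x,y,w,h:cv2.resize(i[y:y+h,x:x+w],(400,300),interpolation=cv2.INTER_CUBIC)
a=np.vstack([np.hstack([f(t,170,172,100,75),f(t,370,195,80,60)]),np.hstack([f(s,180,210,100,75),f(s,340,135,100,75)])])
cv2.imwrite("pics/z0.png",a)
```

```text
(no output)
```

View pics/z0.png

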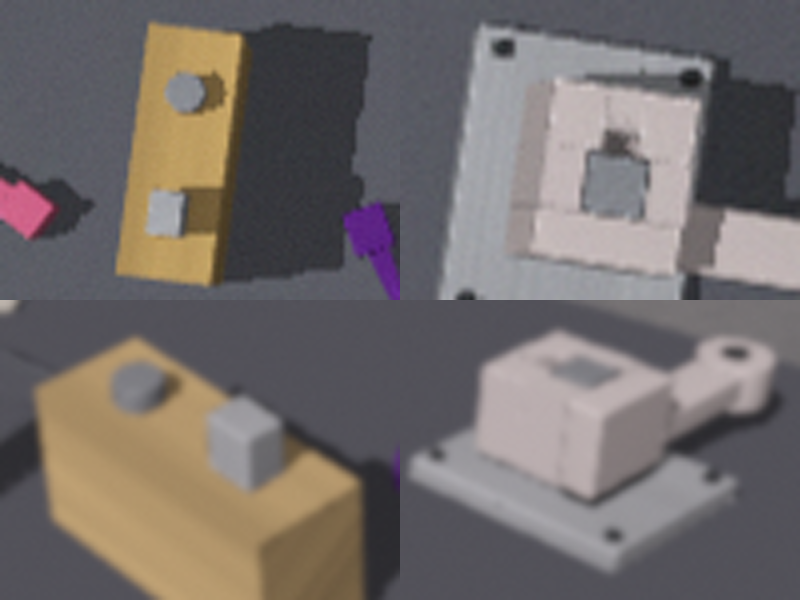

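The enlarged crops show the key head's top at crop (167,211) and the slot as a dark patch at (617,140), on the far (+x) side of the shaft. Both the rack and the stand are yawed about -8°. Next I'll turn the masks into positions.

```bash
cat > h.py <<'E'
import cv2,numpy as np
from scipy.spatial.transform import Rotation as R
def ray(c,p):
    d=R.from_euler("xyz",c["attitude"]).as_matrix()@np.linalg.solve(c["mtx"],[p[0],p[1],1.]); return np.array(c["xyz"]),d/np.linalg.norm(d)
def onz(c,p,z):
    o,d=ray(c,p); return (o+d*(z-o[2])/d[2])
def tri(c1,p1,c2,p2):
    o1,d1=ray(c1,p1);o2,d2=ray(c2,p2)
    s=np.linalg.lstsq(np.c_[d1,-d2],o2-o1,rcond=None)[0]; a,b=o1+s[0]*d1,o2+s[1]*d2
    return (a+b)/2,np.linalg.norm(a-b)
def proj(c,P):
    q=np.array(c["mtx"])@(R.from_euler("xyz",c["attitude"]).as_matrix().T@(np.array(P)-c["xyz"])); return q[:2]/q[2]
def blob(im,box,f,k=6):
    x,y,w,h=box; r=cv2.resize(im[y:y+h,x:x+w],None,fx=k,fy=k,interpolation=cv2.INTER_CUBIC).astype(int)
    m=f(r[:,:,0],r[:,:,1],r[:,:,2]).astype(np.uint8)
    cs,_=cv2.findContours(m,cv2.RETR_EXTERNAL,cv2.CHAIN_APPROX_NONE)
    c=max(cs,key=cv2.contourArea); t=lambda p:(np.array(p)+.5)/k-.5+[x,y]
    return t(cv2.boxPoints(cv2.minAreaRect(c))),cv2.contourArea(c)/k/k,t(c[:,0])
E
python3 - <<'E'
from station import env
from h import *
T=env.capture("top");S=env.capture("side")
np.set_printoptions(precision=4,suppress=True)
def rep(n,b,z):
    P=np.array([onz(T,p,z) for p in b[0]]); e=P[1]-P[0];g=P[2]-P[1]
    print(n,"px",b[0].mean(0),"ctr",P.mean(0),"sides",np.linalg.norm(e),np.linalg.norm(g),"ang",np.degrees([np.arctan2(e[1],e[0]),np.arctan2(g[1],g[0])]),"area",b[1])
rep("rack",blob(T["image"],(190,172,60,80),lambda r,g,b:r-b>30),.075)
rep("key",blob(T["image"],(200,214,24,20),lambda r,g,b:(r-b<15)&(g>110)),.103)
rep("pin",blob(T["image"],(206,186,22,18),lambda r,g,b:(r-b<15)&(g>90)),.085)
rep("shaft",blob(T["image"],(403,222,22,20),lambda r,g,b:(r-b<5)),.08)
rep("plate",blob(T["image"],(372,195,70,75),lambda r,g,b:(g>115)),.015)
rep("hubtop",blob(T["image"],(385,205,55,50),lambda r,g,b:(r>185)),.077)
sb=blob(S["image"],(383-8,140,40,24),lambda r,g,b:(r-b<8)&(r<165));print("side shaft",sb[0].mean(0),sb[1])
tb=blob(T["image"],(403,222,22,20),lambda r,g,b:(r-b<5))
print(tri(T,tb[0].mean(0),S,sb[0].mean(0)))
kb=blob(T["image"],(200,214,24,20),lambda r,g,b:(r-b<15)&(g>110))
print("key top view->side px",proj(S,onz(T,kb[0].mean(0),.103)))
print(tri(T,kb[0].mean(0),S,(241.2,240.5)))
E
```

```text
rack px [215.4679 210.1608] ctr [0.5589 0.2393 0.075 ] sides 0.15196298241665007 0.06351051862218214 ang [ -6.3187 -96.8771] area 1650.2222222222224
key px [210.9732 224.8334] ctr [0.5228 0.2458 0.103 ] sides 0.0246332673133883 0.019216981344001353 ang [ -5.1567 -95.6906] area 81.11111111111111
pin px [215.9167 194.6667] ctr [0.5945 0.2376 0.085 ] sides 0.022743157504188923 0.02168546503176825 ang [ -89.5143 -179.1568] area 67.88888888888889
shaft px [412.6555 231.2775] ctr [ 0.5118 -0.2282  0.08  ] sides 0.03226738064963901 0.03152449942675445 ang [ -9.825  -98.7758] area 162.08333333333334
plate px [404.5464 232.4013] ctr [ 0.5105 -0.2277  0.015 ] sides 0.15239694145057775 0.12337371606038323 ang [ -8.6376 -97.7776] area 2722.7083333333335
hubtop px [412.6233 229.6367] ctr [ 0.5158 -0.2291  0.077 ] sides 0.08449424553668732 0.06968690071702802 ang [ -8.6799 -97.6856] area 938.6111111111112
side shaft [394.5    146.4167] 344.2361111111111
(array([ 0.5016, -0.2293,  0.0943]), np.float64(0.022337915956805482))
key top view->side px [239.5594 238.1734]
(array([0.5218, 0.2454, 0.0986]), np.float64(0.0029304120467664573))
```

```bash
python3 -m creep '[[[0,0,0],[0,0,10.4],9.1],[[0,0,0],[0,0,10.4],9.1],[[5,0,0],[0,0,0],9.1],[[5,0,0],[0,0,0],9.1],[[5,0,0],[0,0,0],9.1],[[5,0,0],[0,0,0],9.1],[[5,0,0],[0,0,0],9.1],[[0,-5,0],[0,0,0],9.1],[[0,-5,0],[0,0,0],9.1],[[0,-5,0],[0,0,0],9.1],[[0,-5,0],[0,0,0],9.1],[[0,-5,0],[0,0,0],9.1]]' 20
python3 -m creep '[[[0,-5,0],[0,0,0],9.1],[[0,-5,0],[0,0,0],9.1],[[0,-5,0],[0,0,0],9.1],[[0,-5,0],[0,0,0],9.1],[[0,-5,0],[0,0,0],6],[[0,-5,0],[0,0,0],6],[[0,-5,0],[0,0,0],6],[[0,-5,0],[0,0,0],6],[[0,-5,0],[0,0,0],6],[[0,-5,0],[0,0,0],6]]'
```

```text
t: 1.7
eef_pos: [0.439, -0.4061, 0.2516]
ee_rot: [-3.141, 0.0, -0.109]
contact_force: [0.7, -0.9, 0.2]
width: 0.0907
t: 2.95
eef_pos: [0.4935, 0.0905, 0.2518]
ee_rot: [3.141, -0.0, -0.11]
contact_force: [0.5, 0.2, 0.4]
width: 0.0601
```

```bash
python3 -m creep '[[[0.4,-5,0],[0,0,0],6],[[0.4,-5,0],[0,0,0],6],[[0.4,-5.7,0],[0,0,0],6],[[0,0,4],[0,0,0],6],[[0,0,4],[0,0,0],6],[[0,0,2],[0,0,0],6],[[0,0,0],[0,0,0],6],[[0,0,0],[0,0,0],6]]'
python3 - <<'E'
from station import env
from h import *
o=[]
for n in("side","top"):
    c=env.capture(n)
    x,y=map(int,proj(c,[.5228,.2458,.11])); i=c["image"][max(y-60,0):y+60,max(x-53,0):x+53,::-1]
    o.append(cv2.resize(i,(400,450),interpolation=cv2.INTER_CUBIC))
cv2.imwrite("pics/a.png",np.hstack(o));print(env.observe()["eef_pos"])
E
```

```text
t: 3.95
eef_pos: [0.5235, 0.2444, 0.1532]
ee_rot: [-3.14, -0.002, -0.109]
contact_force: [0.0, -0.9, 0.6]
width: 0.0599
[0.52364529 0.24435894 0.15346431]
```

View pics/a.png

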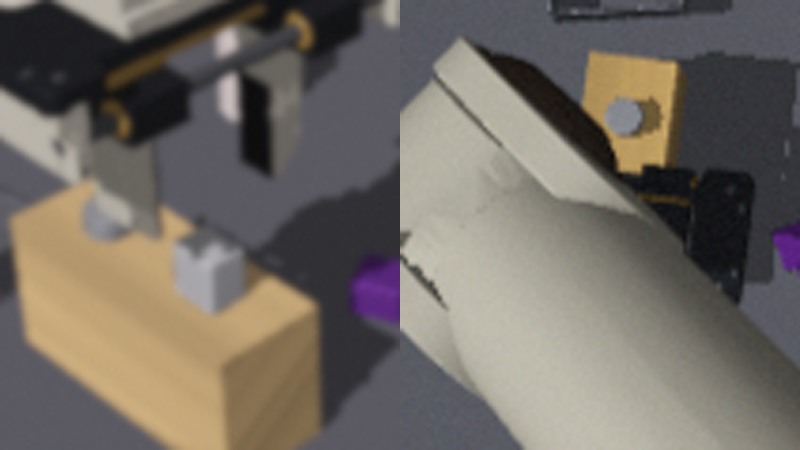

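The side view shows the open fingers straddling the head (crop (210,265)), and nothing is in the way. The top view is mostly blocked by the arm. I'll go down and grip.

```bash
python3 -m creep '[[[0,0,2.5],[0,0,0],6],[[0,0,2.4],[0,0,0],6],[[0,0,0],[0,0,0],6],[[0,0,0],[0,0,0],1.5],[[0,0,0],[0,0,0],1.5],[[0,0,0],[0,0,0],1.5],[[0,0,0],[0,0,0],1.5],[[0,0,0],[0,0,0],1.5]]' 25
```

```text
t: 5.05
eef_pos: [0.5227, 0.2439, 0.103]
ee_rot: [-3.142, -0.0, -0.109]
contact_force: [-0.3, -0.4, 2.2]
width: 0.0202
```

```bash
python3 -m creep '[[[0,0,-1],[0,0,0],1.5],[[0,0,-2],[0,0,0],1.5],[[0,0,-3],[0,0,0],1.5],[[0,0,-3],[0,0,0],1.5],[[0,0,-3],[0,0,0],1.5],[[0,0,-3],[0,0,0],1.5],[[0,0,0],[0,0,0],1.5],[[0,3,0],[0,0,0],1.5],[[0,5,0],[0,0,0],1.5],[[0,5,0],[0,0,0],1.5],[[0,5,0],[0,0,0],1.5],[[0,5,0],[0,0,0],1.5]]'
python3 -m creep '[[[0,5,0],[0,0,0],1.5],[[0,5,0],[0,0,0],1.5],[[0,5,0],[0,0,0],1.5],[[0,3,0],[0,0,2.4],1.5],[[0,0,0],[0,0,0],1.5]]'
python3 - <<'E'
from station import env
from h import *
o=[]
for n in("side","top"):
    c=env.capture(n);print(n,proj(c,env.observe()["eef_pos"]))
    cv2.imwrite(f"pics/b_{n}.png",c["image"][:,:,::-1])
E
```

```text
t: 6.55
eef_pos: [0.4963, 0.0138, 0.2523]
ee_rot: [3.142, 0.001, -0.109]
contact_force: [0.7, -0.4, -0.9]
width: 0.0197
t: 7.18
eef_pos: [0.4771, -0.1657, 0.2523]
ee_rot: [-3.142, 0.001, -0.157]
contact_force: [-0.4, 0.7, 0.2]
width: 0.0201
side [394.46752509  87.98898414]
top [406.28971172 246.40265191]
```

View pics/b_side.png

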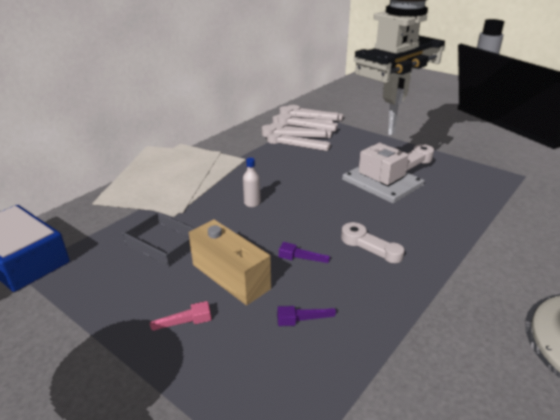

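The side view shows the key hanging straight from the gripper, with its tip at (391,134), and its pocket in the rack is empty. I'll now look closely at the slot in the earlier unobstructed images.

Run:
```python
import cv2,numpy as np
t=cv2.imread("pics/top0.png");s=cv2.imread("pics/side0.png")
f=lambda i,x,y:cv2.resize(i[y:y+30,x:x+20] if 0 else i[y:y+30,x:x+25],(400,480),interpolation=cv2.INTER_LANCZOS4)
a=np.hstack([f(t,401,213),cv2.resize(s[138:163,372:407],(400,480),interpolation=cv2.INTER_LANCZOS4)])
cv2.imwrite("pics/z1.png",a)
g=t[:,:,2].astype(int)
for r in(228,230,232,234):print(r,g[r,402:425])
for c in(409,411,413,415):print(c,g[214:246,c])
```

```text
228 [195 196 194 194 194 118 135 133 128 129 128 129 126 126 128 130 128 115
 176 192 192 193 191]
230 [192 194 195 193 167 119 128 129 131 129 129 126 126 129 129 129 126  94
 178 192 193 191 192]
232 [193 193 194 193 128 122 131 132 132 128 130 131 132 127 125 130 139 116
 181 193 191 193 191]
234 [195 194 195 195 119 131 131 129 131 133 135 131 131 132 135 131 132 176
 190 194 191 193 191]
409 [194 192 191 194 193 194 193 192 193 195 167 111 128 132 133 130 129 130
 132 129 129 132 137 138 163 191 193 194 193 195 193 195]
411 [175 176 175 181 174 181 164 103  99  91  85  86 109 132 129 129 129 128
 128 128 133 130 130 117 145 194 192 195 192 196 193 194]
413 [192 192 193 191 191 188 169 119  82  82  78  75 103 136 129 130 126 130
 131 130 131 128 130 124 146 190 193 192 192 192 193 191]
415 [195 191 194 191 185 179 179 152 103 109 125  79 112 138 126 126 129 131
 127 128 132 131 130 139 165 184 191 192 192 193 195 194]
```

View pics/z1.png

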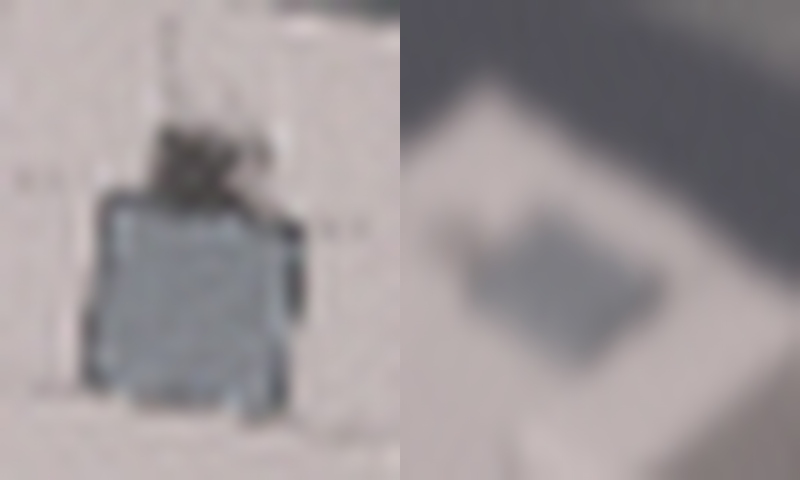

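The slot is the dark notch at left crop (200,165), on the +x side of the shaft. The shaft's centre is at about top px (412.6,231.6) and side px (386.0,152.3). Next I'll compare the camera and robot frames.

Run:
```python
from station import env
from h import *
np.set_printoptions(precision=4,suppress=True)
T=env.capture("top");S=env.capture("side");e=env.observe();p=e["eef_pos"];print(p,e["ee_rot"])
print("shaft top",onz(T,(412.6,231.6),.08),"side",onz(S,(386,152.3),.08),tri(T,(412.6,231.6),S,(386,152.3)))
Rt=R.from_euler("xyz",e["ee_rot"]).as_matrix()
im=S["image"];x,y=map(int,proj(S,p-[0,0,.06]))
for z in(.094,):
  for X in(-8,-2):
    for Y in (-6,6): print("tip corner pred",X,Y,proj(S,p+Rt@[X/1e3,Y/1e3,z]))
cv2.imwrite("pics/k.png",cv2.resize(im[75:140,365:425,::-1],(600,600*65//60),interpolation=cv2.INTER_LANCZOS4)[:600])
g=im[:,:,1].astype(int)
for r in range(112,138,3):print(r,g[r,380:405])
for c in(389,391,393):print(c,g[124:142,c])
```

```text
[ 0.4782 -0.1616  0.2527] [-3.1406  0.0002 -0.1483]
shaft top [ 0.511 -0.228  0.08 ] side [ 0.5063 -0.2253  0.08  ] (array([ 0.5098, -0.2296,  0.0772]), np.float64(0.0028292642998198345))
tip corner pred -8 -6 [389.2878 134.5045]
tip corner pred -8 6 [392.7907 132.8576]
tip corner pred -2 -6 [386.9039 133.6255]
tip corner pred -2 6 [390.4103 131.9908]
112 [116 113 115 114 115 115 122 133 144 148 147 141 124 104  91  93 104 110
 114 117 116 115 114 114 114]
115 [116 115 116 116 115 117 122 135 149 155 156 150 132 114 104 105 109 113
 115 114 114 113 113 114 115]
118 [114 114 115 115 115 116 121 135 148 156 155 144 124 111 108 110 113 114
 116 115 114 113 113 113 114]
121 [116 117 116 116 117 117 125 139 151 156 151 135 117 108 109 113 115 115
 116 116 114 114 114 114 114]
124 [116 116 115 115 115 117 123 140 152 155 148 132 114 109 111 115 115 115
 116 116 117 115 115 115 115]
127 [115 116 116 115 116 117 125 143 159 162 147 127 116 114 114 115 114 114
 114 114 114 115 114 113 113]
130 [113 113 114 115 115 117 129 148 161 159 143 127 118 117 116 115 115 115
 115 115 115 115 114 115 115]
133 [108 110 112 112 114 117 130 149 160 157 141 125 118 116 115 115 114 115
 115 115 114 116 115 115 115]
136 [ 83  83  86  87  90  91  96 103 110 112 111 111 111 113 113 116 115 115
 115 115 115 116 115 114 114]
389 [155 155 157 162 166 163 159 156 157 157 151 134 112  94  85  83  83  82]
391 [132 129 127 127 129 129 127 126 126 125 122 117 111 100  88  83  82  82]
393 [109 110 111 114 117 118 117 116 117 116 115 115 113 107  95  85  82  82]
```

View pics/k.png

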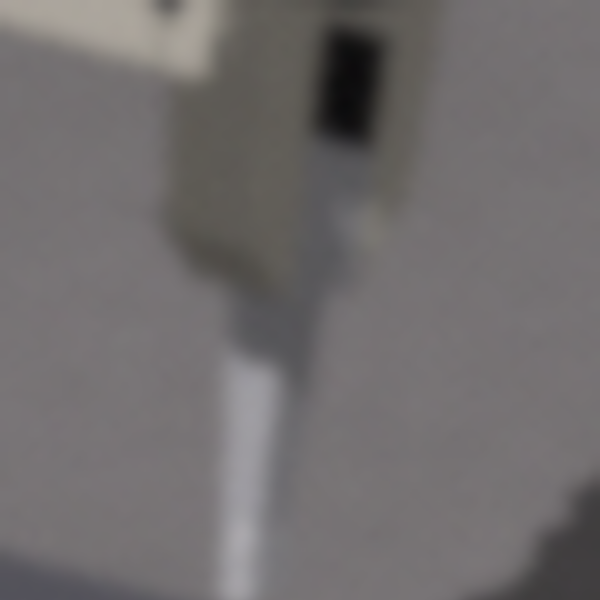

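The key's shank hangs vertically. Its left edge is at about col 386.5 and its tip at about row 134.8, within 0.5 px of the robot's prediction, so the side camera agrees with the robot. I'll refine the shaft position in the side view.

Run:
```python
from station import env
from h import *
np.set_printoptions(precision=4,suppress=True,linewidth=150)
S=env.capture("side");T=env.capture("top")
b=blob(S["image"],(377,147,18,12),lambda r,g,b:(r<153),8)
for th in(145,150,155,160):
    q,a,c=blob(S["image"],(377,146,18,12),lambda r,g,b:(r<th)&(r-b<8),8);M=cv2.moments((c*100).astype(np.int32).reshape(-1,1,2));print(th,a,np.array([M["m10"],M["m01"]])/M["m00"]/100,c.min(0),c.max(0))
print(S["image"][144:161,374:402,0])
for P in ([.511,-.228],[.5063,-.2253]):
    for dx,dy in((14,14),(14,-14),(-14,-14),(-14,14)):
        v=R.from_euler("z",-8.7,degrees=True).apply([dx/1e3,dy/1e3,0]);print(dx,dy,proj(S,[P[0]+v[0],P[1]+v[1],.08]))
```

```text
145 66.5859375 [386.0834 152.6038] [377.6875 149.1875] [394.4375 156.0625]
150 74.8984375 [385.985  152.5915] [377.4375 148.9375] [394.4375 156.1875]
155 82.390625 [385.9335 152.5896] [377.3125 148.8125] [394.4375 156.4375]
160 89.265625 [385.8764 152.5768] [377.1875 148.4375] [394.4375 156.5625]
[[118 134 151 166 176 180 177 171 159 148 136 123 108  97  90  86  85  84  84  83  83  83  83  83  82  82  82  80]
 [154 168 178 183 186 188 187 184 180 176 169 157 141 125 112 103  95  91  88  86  83  83  81  79  78  78  77  72]
 [180 186 187 189 190 189 189 189 188 187 184 179 171 159 148 137 125 115 105  95  87  81  74  70  68  67  65  60]
 [188 189 189 189 189 190 190 190 189 185 184 183 181 178 175 169 159 149 139 123 108  91  75  62  56  54  51  49]
 [185 183 182 183 184 189 191 188 181 173 169 170 174 178 182 182 180 176 169 158 143 127 105  79  58  49  47  45]
 [177 173 170 169 172 179 182 175 167 155 149 148 154 161 172 177 180 182 181 180 174 163 143 111  79  61  53  50]
 [174 165 161 156 156 159 161 155 146 139 133 132 134 142 151 159 166 172 178 180 180 177 163 134 100  81  71  6
[... 669 characters left out ...]
80 179 181 184 186 188]
 [187 188 187 187 188 188 188 187 185 182 178 173 169 167 168 177 182 187 189 189 189 188 189 189 189 188 186 181]
 [187 188 188 189 188 188 188 188 187 186 186 185 185 185 187 188 190 190 190 190 191 191 189 190 186 182 175 166]
 [187 187 187 188 187 188 187 187 188 191 192 192 191 191 190 191 190 190 191 191 191 190 188 184 175 167 157 147]
 [187 187 187 187 188 187 185 184 189 197 198 195 194 192 191 191 191 191 191 190 187 183 176 168 157 147 141 136]]
14 14 [376.0305 151.1928]
14 -14 [383.5264 147.5385]
-14 -14 [393.428  151.4529]
-14 14 [385.9581 155.2233]
14 14 [377.2673 152.1719]
14 -14 [384.7741 148.4897]
-14 -14 [394.7338 152.4342]
-14 14 [387.2538 156.234 ]
```

```bash
python3 -m creep '[[[3.1,3.1,0],[0,0,0],1.5],[[3.2,3,0],[0,0,0],1.5],[[0,0,3],[0,0,0],1.5],[[0,0,2.5],[0,0,0],1.5],[[0,0,0],[0,0,0],1.5],[[0,0,0],[0,0,0],1.5]]'
python3 - <<'E'
from station import env
from h import *
np.set_printoptions(precision=4,suppress=True)
S=env.capture("side");T=env.capture("top");e=env.observe();p=e["eef_pos"];print(p,e["ee_rot"],e["contact_force"])
Rt=R.from_euler("xyz",e["ee_rot"]).as_matrix()
for X,Y in((-8,-6),(-8,6),(-2,6),(-2,-6)): print("tip corner pred",X,Y,proj(S,p+Rt@[X/1e3,Y/1e3,.094]))
a=cv2.resize(S["image"][115:175,350:410,::-1],(480,480),interpolation=cv2.INTER_LANCZOS4)
b=cv2.resize(T["image"][205:255,390:430,::-1],(320,400),interpolation=cv2.INTER_LANCZOS4)
b=np.vstack([b,np.zeros((80,320,3),np.uint8)])
cv2.imwrite("pics/c.png",np.hstack([a,b]))
E
```

```text
t: 8.22
eef_pos: [0.5318, -0.2329, 0.1987]
ee_rot: [3.142, -0.001, -0.15]
contact_force: [0.4, 0.2, -0.9]
width: 0.0201
[ 0.532  -0.2334  0.1992] [ 3.1409 -0.0024 -0.1505] [-0.3246 -0.2435  0.2163]
tip corner pred -8 -6 [380.1008 139.8246]
tip corner pred -8 6 [383.3342 138.2985]
tip corner pred -2 6 [381.2181 137.4887]
tip corner pred -2 -6 [377.9824 139.0046]
```

View pics/c.png

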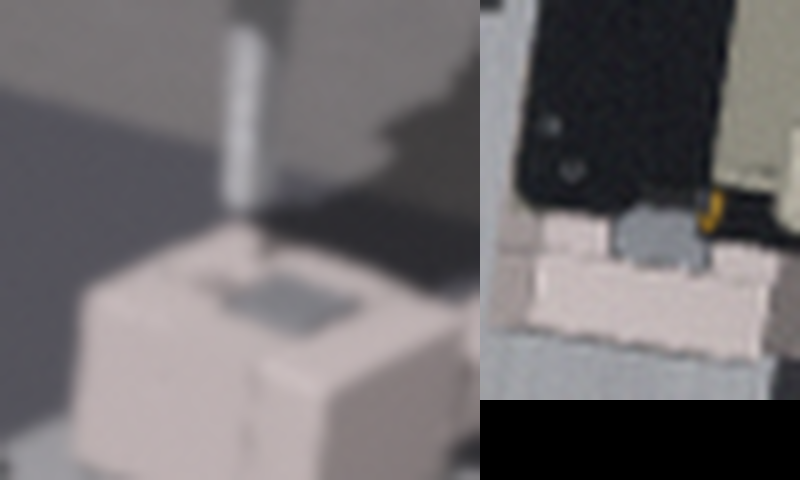

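The key's tip (side px (379.5,140)) hangs above the slot side of the shaft. The top view is blocked by the gripper. I'll lower it in small steps and watch the force.

```bash
python3 -m creep '[[[0,-0.1,1],[0,0,0],1.5],[[0,0,1],[0,0,0],1.5],[[0,0,0],[0,0,0],1.5],[[0,0,0],[0,0,0],1.5]]'; python3 -m creep '[[[0,0,0.3],[0,0,0],1.5],[[0,0,0.3],[0,0,0],1.5],[[0,0,0],[0,0,0],1.5]]';python3 -m creep '[[[0,0,0.3],[0,0,0],1.5],[[0,0,0],[0,0,0],1.5]]'
```

```text
t: 8.82
eef_pos: [0.5311, -0.2325, 0.1776]
ee_rot: [-3.141, 0.0, -0.151]
contact_force: [-0.7, -0.3, 0.2]
width: 0.0196
t: 9.2
eef_pos: [0.5313, -0.2326, 0.172]
ee_rot: [3.141, -0.0, -0.151]
contact_force: [-0.6, -0.3, 1.2]
width: 0.02
t: 9.45
eef_pos: [0.533, -0.2329, 0.1711]
ee_rot: [3.14, -0.004, -0.151]
contact_force: [-0.9, 1.1, 12.8]
width: 0.0202
```

Contact came with the tip at z≈0.077, which is the hub's top and not the shaft's (0.080). I'll back up and shift towards the shaft.

```bash
python3 -m creep '[[[0,0,-0.4],[0,0,0],1.5],[[-0.2,0,0],[0,0,0],1.5],[[0,0,0],[0,0,0],1.5],[[0,0,0.3],[0,0,0],1.5],[[0,0,0],[0,0,0],1.5],[[0,0,0.3],[0,0,0],1.5],[[0,0,0],[0,0,0],1.5]]'
```

```text
t: 10.32
eef_pos: [0.5335, -0.2328, 0.1713]
ee_rot: [3.14, -0.01, -0.151]
contact_force: [1.6, 0.4, 22.6]
width: 0.0195
```

```bash
python3 -m creep '[[[0,0,-0.6],[0,0,0],1.5],[[0,0,0],[0,0,0],1.5],[[0,0,0],[0,0,0],1.5]]'
python3 - <<'E'
from station import env
from h import *
np.set_printoptions(precision=4,suppress=True)
S=env.capture("side");e=env.observe();p=e["eef_pos"];print(p,e["ee_rot"],e["contact_force"])
Rt=R.from_euler("xyz",e["ee_rot"]).as_matrix()
for X,Y in((-8,-6),(-8,6),(-2,6),(-2,-6)): print("tip corner pred",X,Y,proj(S,p+Rt@[X/1e3,Y/1e3,.094]))
a=cv2.resize(S["image"][115:165,355:405,::-1],(600,600),interpolation=cv2.INTER_LANCZOS4)
cv2.imwrite("pics/d.png",a)
E
```

```text
t: 10.7
eef_pos: [0.5281, -0.2321, 0.1718]
ee_rot: [-3.141, 0.002, -0.151]
contact_force: [-1.3, -0.6, 1.1]
width: 0.0197
[ 0.5282 -0.2321  0.1718] [-3.1411  0.0021 -0.1513] [-0.5139 -0.4981  0.4252]
tip corner pred -8 -6 [380.0662 151.4606]
tip corner pred -8 6 [383.2668 149.8864]
tip corner pred -2 6 [381.1741 149.0568]
tip corner pred -2 -6 [377.9713 150.6207]
```

View pics/d.png

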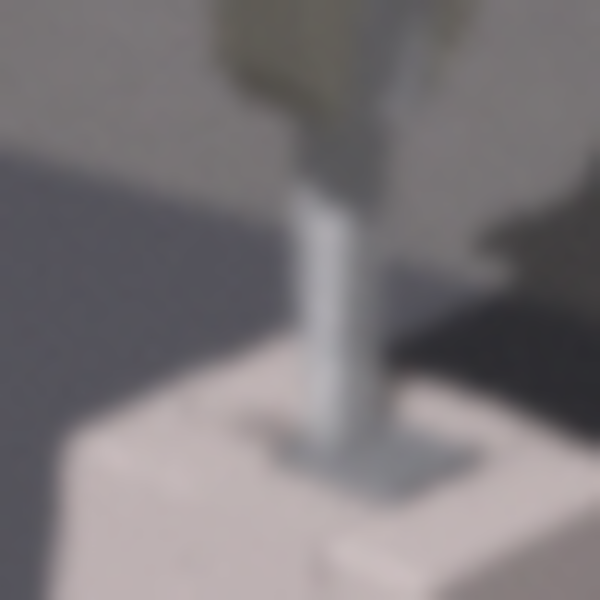

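The key's tip is at about px (381.6,151.8), right over the shaft's corner, and the key looks slightly pivoted in the grip. The contact was therefore with the shaft's top edge, and the slot lies further along +x. I'll measure the tilt from the key's edge.

```bash
cat > tilt.py <<'E'
from h import *
# fit tilt about tool y and x shift of key in grip from left (slope) and right (back,-y) silhouettes of the shank
def rows(im,r,lo,hi):
    g=cv2.GaussianBlur(im[:,:,2].astype(float),(1,3),0)[r,lo:hi]; d=np.diff(g)
    i=np.argmax(d[:len(d)]); w=d[max(i-2,0):i+3].clip(0); return lo+.5+np.sum(np.arange(max(i-2,0),max(i-2,0)+len(w))*w)/w.sum()
def report(S,im,p,rot,rr):
    Rt=R.from_euler("xyz",rot).as_matrix()
    zs=np.linspace(.03,.094,50); L=np.array([proj(S,p+Rt@[(6.25-8.25*(z-.028)/.066)/1e3,-.006,z]) for z in zs])
    out=[]
    for r in rr:
        o=rows(im,r,int(np.interp(r,L[:,1],L[:,0]))-6,int(np.interp(r,L[:,1],L[:,0]))+5)
        out.append([r,o,np.interp(r,L[:,1],L[:,0]),o-np.interp(r,L[:,1],L[:,0])])
    out=np.array(out); k=np.polyfit(out[:,0],out[:,3],1); print(out[:,[0,3]].T,"slope px/row",k[0]); return k
E
python3 - <<'E'
from station import env
from tilt import *
np.set_printoptions(precision=2,suppress=True,linewidth=150)
S=env.capture("side");e=env.observe()
im0=cv2.imread("pics/b_side.png")[:,:,::-1]
report(S,im0,np.array([.4782,-.1616,.2527]),[-3.1406,.0002,-.1483],range(112,133,2))
report(S,S["image"],e["eef_pos"],e["ee_rot"],range(131,143))
E
```

```text
[[112.   114.   116.   118.   120.   122.   124.   126.   128.   130.   132.  ]
 [  1.3    1.41   1.54   1.75   1.4    1.37   1.19   1.09   1.02   0.93   0.87]] slope px/row -0.03274153606595081
[[131.   132.   133.   134.   135.   136.   137.   138.   139.   140.   141.   142.  ]
 [  0.38   0.42   0.61   0.97   1.09   1.14   1.17   1.18   1.2    1.22   1.2    1.06]] slope px/row 0.07040240048294143
```

```bash
python3 -m creep '[[[0,0,-1],[0,0,0],1.5],[[0.5,0,0],[0,3.5,0],1.5],[[0,0,0],[0,0,0],1.5],[[0,0,0],[0,0,0],1.5]]'
python3 - <<'E'
from station import env
from tilt import *
np.set_printoptions(precision=2,suppress=True,linewidth=150)
S=env.capture("side");e=env.observe();p=e["eef_pos"];print(p,e["ee_rot"])
report(S,S["image"],p,[-3.1416,0,-.151],range(124,142))
for X,Y in((-8,-6),(-8,6),(-2,6),(-2,-6)): print(X,Y,proj(S,p+R.from_euler("xyz",[np.pi,0,-.151]).as_matrix()@[X/1e3,Y/1e3,.094]))
a=cv2.resize(S["image"][115:165,355:405,::-1],(600,600),interpolation=cv2.INTER_LANCZOS4)
cv2.imwrite("pics/e.png",a)
E
```

```text
t: 11.3
eef_pos: [0.534, -0.233, 0.183]
ee_rot: [3.141, -0.06, -0.151]
contact_force: [-0.6, -0.8, -0.2]
width: 0.0197
[ 0.53 -0.23  0.18] [ 3.14 -0.06 -0.15]
[[124.   125.   126.   127.   128.   129.   130.   131.   132.   133.   134.   135.   136.   137.   138.   139.   140.   141.  ]
 [ -4.19  -1.26  -0.56  -0.19  -0.01   0.11   0.09   0.04   0.    -0.02  -0.04  -0.03  -0.04  -0.04  -0.05  -0.07  -0.06  -0.04]] slope px/row 0.09722009814118311
-8 -6 [378.46 146.21]
-8 6 [381.67 144.66]
-2 6 [379.58 143.84]
-2 -6 [376.36 145.38]
```

View pics/e.png

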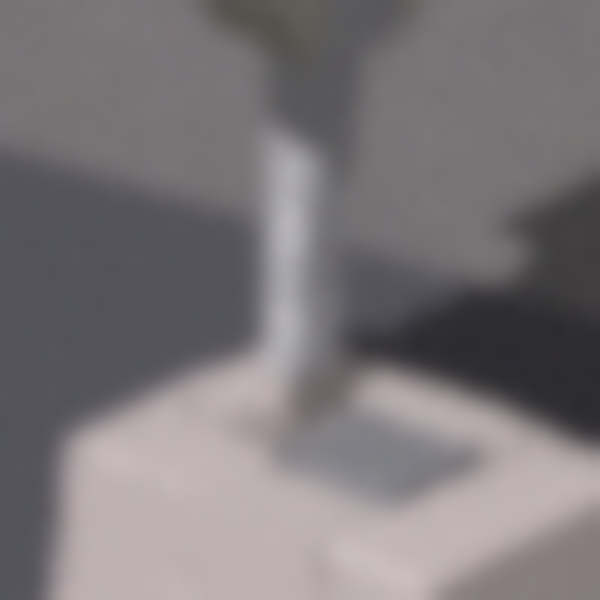

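The key is upright again: its left edge matches the upright model to within 0.1 px, with the tip just above the slot. I'll shift -1.5 mm in x and go straight down in small steps.

```bash
python3 -m creep '[[[-0.2,0,0.8],[0,0,0],1.5],[[0,0,0],[0,0,0],1.5],[[-0.02,0,0.3],[0,0,0],1.5],[[0,0,0],[0,0,0],1.5]]'; python3 -m creep '[[[-0.01,0,0.2],[0,0,0],1.5],[[0,0,0],[0,0,0],1.5]]'; python3 -m creep '[[[-0.01,0,0.2],[0,0,0],1.5],[[0,0,0],[0,0,0],1.5]]'
```

```text
t: 11.85
eef_pos: [0.5324, -0.2326, 0.1713]
ee_rot: [-3.141, -0.061, -0.151]
contact_force: [0.4, 0.1, -1.2]
width: 0.0197
t: 12.1
eef_pos: [0.5329, -0.2328, 0.17]
ee_rot: [3.141, -0.062, -0.151]
contact_force: [0.4, 0.9, 2.4]
width: 0.02
t: 12.35
eef_pos: [0.5337, -0.2329, 0.1682]
ee_rot: [3.141, -0.064, -0.151]
contact_force: [1.9, -0.2, 1.0]
width: 0.0202
```

```bash
python3 -m creep '[[[-0.02,0,0.2],[0,0,0],1.5],[[0,0,0],[0,0,0],1.5]]'; python3 -m creep '[[[-0.02,0,0.2],[0,0,0],1.5],[[0,0,0],[0,0,0],1.5]]'; python3 -m creep '[[[-0.02,0,0.2],[0,0,0],1.5],[[0,0,0],[0,0,0],1.5]]'
```

```text
t: 12.6
eef_pos: [0.5335, -0.2329, 0.1658]
ee_rot: [3.141, -0.063, -0.151]
contact_force: [4.1, -0.9, 0.2]
width: 0.0196
t: 12.85
eef_pos: [0.533, -0.2328, 0.1638]
ee_rot: [3.142, -0.062, -0.151]
contact_force: [4.3, -1.3, 1.3]
width: 0.0197
t: 13.1
eef_pos: [0.5324, -0.2327, 0.1615]
ee_rot: [3.142, -0.061, -0.151]
contact_force: [4.9, -1.2, 1.4]
width: 0.0201
```

It's in the slot, and the shaft is pushing it in +x. I'll ease towards +x and keep lowering.

```bash
python3 -m creep '[[[0.15,0,0],[0,0,0],1.5],[[-0.01,0,0.3],[0,0,0],1.5],[[0,0,0],[0,0,0],1.5]]'; python3 -m creep '[[[-0.02,0,0.3],[0,0,0],1.5],[[0,0,0],[0,0,0],1.5]]'; python3 -m creep '[[[-0.02,0,0.3],[0,0,0],1.5],[[0,0,0],[0,0,0],1.5]]'; python3 -m creep '[[[-0.02,0,0.3],[0,0,0],1.5],[[0,0,0],[0,0,0],1.5]]'
```

```text
t: 13.48
eef_pos: [0.5328, -0.2328, 0.1577]
ee_rot: [-3.141, -0.059, -0.151]
contact_force: [1.1, -0.9, -2.1]
width: 0.0201
t: 13.72
eef_pos: [0.533, -0.2328, 0.1549]
ee_rot: [-3.141, -0.059, -0.151]
contact_force: [0.3, -0.8, -2.1]
width: 0.02
t: 13.98
eef_pos: [0.5333, -0.2328, 0.1522]
ee_rot: [-3.141, -0.06, -0.151]
contact_force: [0.1, -0.7, -1.3]
width: 0.0197
t: 14.22
eef_pos: [0.5337, -0.2329, 0.1494]
ee_rot: [-3.142, -0.061, -0.151]
contact_force: [0.4, 0.1, -1.0]
width: 0.0198
```

```bash
for i in 1; do :; done; python3 -m creep '[[[-0.02,0,0.3],[0,0,0],1.5],[[0,0,0],[0,0,0],1.5]]'; python3 -m creep '[[[-0.02,0,0.3],[0,0,0],1.5],[[0,0,0],[0,0,0],1.5]]'; python3 -m creep '[[[-0.02,0,0.3],[0,0,0],1.5],[[0,0,0],[0,0,0],1.5]]'
```

```text
t: 14.48
eef_pos: [0.5337, -0.2329, 0.1464]
ee_rot: [-3.142, -0.061, -0.151]
contact_force: [-0.5, -1.1, -0.9]
width: 0.0198
t: 14.72
eef_pos: [0.5337, -0.2329, 0.1434]
ee_rot: [-3.142, -0.061, -0.151]
contact_force: [-0.4, -1.5, -1.1]
width: 0.0201
t: 14.98
eef_pos: [0.5336, -0.2329, 0.1403]
ee_rot: [-3.142, -0.061, -0.151]
contact_force: [-0.2, -1.2, -1.2]
width: 0.0199
```

```bash
python3 -m creep '[[[-0.02,0,0.3],[0,0,0],1.5],[[0,0,0],[0,0,0],1.5]]'; python3 -m creep '[[[-0.02,0,0.3],[0,0,0],1.5],[[0,0,0],[0,0,0],1.5]]'; python3 -m creep '[[[-0.02,0,0.3],[0,0,0],1.5],[[0,0,0],[0,0,0],1.5]]'
```

```text
t: 15.22
eef_pos: [0.5337, -0.2329, 0.1374]
ee_rot: [-3.142, -0.061, -0.151]
contact_force: [-0.1, -0.9, -1.4]
width: 0.0199
t: 15.48
eef_pos: [0.5336, -0.2329, 0.1343]
ee_rot: [-3.141, -0.061, -0.151]
contact_force: [0.4, -0.8, -1.2]
width: 0.0201
t: 15.72
eef_pos: [0.5336, -0.2329, 0.1313]
ee_rot: [-3.141, -0.061, -0.151]
contact_force: [0.5, -0.9, -1.2]
width: 0.0195
```

```bash
python3 -m creep '[[[-0.01,0,0.2],[0,0,0],1.5],[[0,0,0],[0,0,0],1.5]]'; python3 -m creep '[[[-0.01,0,0.2],[0,0,0],1.5],[[0,0,0],[0,0,0],1.5]]'; python3 -m creep '[[[-0.01,0,0.2],[0,0,0],1.5],[[0,0,0],[0,0,0],1.5]]'
```

```text
t: 15.98
eef_pos: [0.5334, -0.2329, 0.1293]
ee_rot: [-3.142, -0.06, -0.151]
contact_force: [-0.1, -1.8, -1.5]
width: 0.02
t: 16.23
eef_pos: [0.5333, -0.2328, 0.1273]
ee_rot: [-3.142, -0.06, -0.151]
contact_force: [-2.5, -0.2, -0.6]
width: 0.0198
t: 16.48
eef_pos: [0.5333, -0.2329, 0.1253]
ee_rot: [-3.142, -0.06, -0.151]
contact_force: [-3.5, 0.2, 0.7]
width: 0.0202
```

The key is about 46 mm deep and starting to touch the hub. I'll release it so it settles freely, then push on top of the head with closed fingers.

```bash
python3 -m creep '[[[-0.05,0,0],[0,0,0],1.5],[[0,0,0],[0,0,0],4],[[0,0,0],[0,0,0],4],[[0,0,0],[0,0,0],4],[[0,0,-2],[0,0,0],4],[[0,0,-2.5],[0,0,0],4],[[0,0,0],[0,-3.5,0],4],[[0,0,0],[0,0,0],4],[[0,0,0],[0,0,0],4]]'
python3 - <<'E'
from station import env
from h import *
np.set_printoptions(precision=4,suppress=True)
S=env.capture("side");e=env.observe();print(e["eef_pos"],e["ee_rot"],e["contact_force"])
cv2.imwrite("pics/f.png",cv2.resize(S["image"][95:170,345:420,::-1],(600,600),interpolation=cv2.INTER_LANCZOS4))
for z in (.105,.11,.115,.12,.125): print(z,proj(S,[.5315,-.2325,z]))
E
```

```text
t: 17.6
eef_pos: [0.5305, -0.2323, 0.1708]
ee_rot: [-3.142, -0.001, -0.151]
contact_force: [0.1, 0.2, 0.6]
width: 0.04
[ 0.5302 -0.2323  0.1705] [-3.1415 -0.0003 -0.151 ] [-0.511   0.2256  0.22  ]
0.105 [378.9529 138.2869]
0.11 [379.1962 136.2713]
0.115 [379.4408 134.2452]
0.12 [379.6866 132.2088]
0.125 [379.9337 130.1617]
```

View pics/f.png

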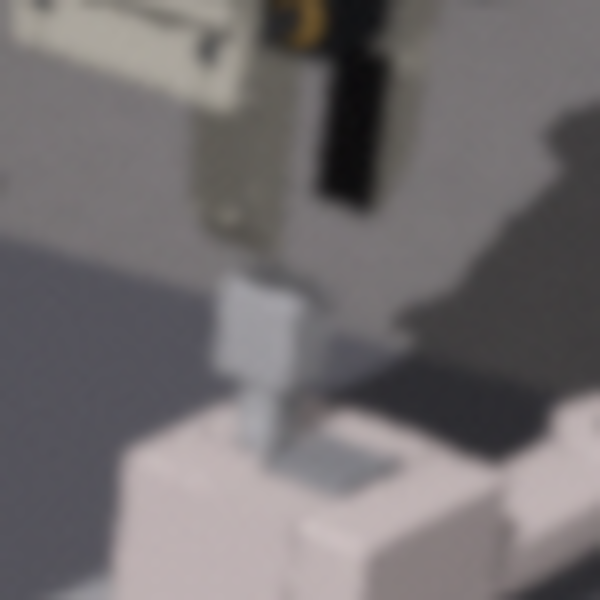

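The key stands upright in the slot, released. Its head's top face is at px (378.3,129.5), which puts the top at z≈0.125 and the tip about 46 mm deep. I'll close the fingers above it and push in small steps.

```bash
python3 -m creep '[[[0.2,0,0],[0,0,0],0],[[0,0,0],[0,0,0],0],[[0,0,0],[0,0,0],0],[[0,0,0],[0,0,0],0],[[0,0,1],[0,0,0],0],[[0,0,0.4],[0,0,0],0],[[0,0,0],[0,0,0],0],[[0,0,0],[0,0,0],0]]'; python3 -m creep '[[[0,0,0.2],[0,0,0],0],[[0,0,0],[0,0,0],0]]'; python3 -m creep '[[[0,0,0.2],[0,0,0],0],[[0,0,0],[0,0,0],0]]'
```

```text
t: 18.65
eef_pos: [0.5327, -0.2327, 0.1565]
ee_rot: [-3.141, -0.0, -0.151]
contact_force: [0.4, -0.4, 0.6]
width: 0.0001
t: 18.9
eef_pos: [0.5326, -0.2327, 0.1545]
ee_rot: [3.142, 0.0, -0.151]
contact_force: [0.0, -0.5, 0.2]
width: 0.0003
t: 19.15
eef_pos: [0.5326, -0.2327, 0.1525]
ee_rot: [3.142, -0.0, -0.151]
contact_force: [-0.0, 0.7, 0.3]
width: 0.0003
```

```bash
python3 -m creep '[[[0,0,0.1],[0,0,0],0],[[0,0,0],[0,0,0],0]]'; python3 -m creep '[[[0,0,0.1],[0,0,0],0],[[0,0,0],[0,0,0],0]]'; python3 -m creep '[[[0,0,0.1],[0,0,0],0],[[0,0,0],[0,0,0],0]]'
```

```text
t: 19.4
eef_pos: [0.5327, -0.2328, 0.1517]
ee_rot: [3.141, -0.0, -0.151]
contact_force: [-0.0, 0.0, 1.7]
width: 0.0005
t: 19.65
eef_pos: [0.5327, -0.2328, 0.1508]
ee_rot: [3.141, -0.0, -0.151]
contact_force: [-1.2, 1.1, 4.3]
width: 0.0005
t: 19.9
eef_pos: [0.5327, -0.2328, 0.1499]
ee_rot: [3.141, -0.0, -0.151]
contact_force: [-2.4, 0.4, 6.1]
width: 0.0005
```

```bash
python3 -m creep '[[[0,0,0.1],[0,0,0],0],[[0,0,0],[0,0,0],0]]'; python3 -m creep '[[[0,0,0.1],[0,0,0],0],[[0,0,0],[0,0,0],0]]'
```

```text
t: 20.15
eef_pos: [0.5327, -0.2329, 0.1492]
ee_rot: [3.141, -0.0, -0.151]
contact_force: [-2.7, -0.3, 7.6]
width: 0.0003
t: 20.4
eef_pos: [0.5327, -0.233, 0.1485]
ee_rot: [3.141, -0.0, -0.151]
contact_force: [-2.9, 0.7, 9.8]
width: 0.0004
```

```bash
python3 -m creep '[[[0,0,0.1],[0,0,0],0],[[0,0,0],[0,0,0],0]]'; python3 -m creep '[[[0,0,0.1],[0,0,0],0],[[0,0,0],[0,0,0],0]]'
```

```text
t: 20.65
eef_pos: [0.5327, -0.233, 0.1478]
ee_rot: [3.141, -0.0, -0.151]
contact_force: [-4.8, 1.8, 12.3]
width: 0.0004
t: 20.9
eef_pos: [0.5328, -0.2331, 0.1472]
ee_rot: [3.14, -0.001, -0.151]
contact_force: [-5.2, 0.6, 15.2]
width: 0.0007
```

```bash
python3 -m creep '[[[0,0,0.1],[0,0,0],0],[[0,0,0],[0,0,0],0],[[0,0,0],[0,0,0],0]]'; python3 -m creep '[[[0,0,0],[0,0,0],0]]';  python3 -m creep '[[[0,0,0],[0,0,0],0]]'
```

```text
t: 21.28
eef_pos: [0.5328, -0.2332, 0.1465]
ee_rot: [3.14, -0.001, -0.151]
contact_force: [-5.0, 0.6, 17.3]
width: 0.0001
t: 21.4
eef_pos: [0.5327, -0.2332, 0.1465]
ee_rot: [3.14, -0.001, -0.151]
contact_force: [-5.6, 0.8, 17.1]
width: 0.0004
t: 21.52
eef_pos: [0.5327, -0.2332, 0.1465]
ee_rot: [3.14, -0.001, -0.151]
contact_force: [-5.7, 0.7, 18.0]
width: 0.0003
```

The push has reached 17.5 N, but with a -5.6 N side force (the fingers were dragging the head towards the hub). I'll back off and press again with that side force compensated.

```bash
python3 -m creep '[[[0,0,-1.2],[0,0,0],0],[[0,0,0],[0,0,0],0],[[0,0,0.4],[0,0,0],0],[[0,0,0.2],[0,0,0],0],[[0,0,0],[0,0,0],0]]'; python3 -m creep '[[[-0.05,0,0.2],[0,0,0],0],[[0,0,0],[0,0,0],0]]'; python3 -m creep '[[[-0.06,0,0.2],[0,0,0],0],[[0,0,0],[0,0,0],0]]'
```

```text
t: 22.15
eef_pos: [0.5322, -0.2325, 0.1497]
ee_rot: [-3.141, 0.001, -0.151]
contact_force: [-0.5, 0.3, 0.5]
width: 0.0001
t: 22.4
eef_pos: [0.5319, -0.2326, 0.1482]
ee_rot: [-3.141, 0.0, -0.151]
contact_force: [0.9, -0.7, 0.0]
width: 0.0004
t: 22.65
eef_pos: [0.5318, -0.2326, 0.1468]
ee_rot: [3.141, -0.001, -0.151]
contact_force: [0.3, 0.2, 2.3]
width: 0.0005
```

```bash
python3 -m creep '[[[-0.04,0,0.1],[0,0,0],0],[[0,0,0],[0,0,0],0]]'; python3 -m creep '[[[-0.04,0,0.1],[0,0,0],0],[[0,0,0],[0,0,0],0]]'
```

```text
t: 22.9
eef_pos: [0.5321, -0.2327, 0.1466]
ee_rot: [3.141, -0.002, -0.151]
contact_force: [-0.2, 0.7, 6.5]
width: 0.0006
t: 23.15
eef_pos: [0.5324, -0.2328, 0.1465]
ee_rot: [3.141, -0.004, -0.151]
contact_force: [-0.8, 1.3, 11.9]
width: 0.0001
```

```bash
python3 -m creep '[[[-0.05,0,0.1],[0,0,0],0],[[0,0,0],[0,0,0],0]]';python3 -m creep '[[[0,0,0],[0,0,0],0]]'
```

```text
t: 23.4
eef_pos: [0.5325, -0.2329, 0.1464]
ee_rot: [3.14, -0.005, -0.151]
contact_force: [-1.6, 1.1, 15.4]
width: 0.0004
t: 23.52
eef_pos: [0.5324, -0.2329, 0.1464]
ee_rot: [3.14, -0.005, -0.151]
contact_force: [-1.2, 0.8, 16.0]
width: 0.0007
```

```bash
python3 -m creep '[[[-0.03,0,0.05],[0,0,0],0],[[0,0,0],[0,0,0],0]]';python3 -m creep '[[[0,0,0],[0,0,0],0]]'
```

```text
t: 23.78
eef_pos: [0.5324, -0.2329, 0.1462]
ee_rot: [3.14, -0.005, -0.151]
contact_force: [-1.6, 0.9, 17.8]
width: 0.0005
t: 23.9
eef_pos: [0.5324, -0.2329, 0.1462]
ee_rot: [3.14, -0.005, -0.151]
contact_force: [-2.0, 0.1, 17.4]
width: 0.0006
```

That holds at 17.5 N with little side force. I'll retreat straight up, clear the view and check.

```bash
python3 -m creep '[[[0,0,-0.5],[0,0,0],0],[[0,0,-3],[0,0,0],0],[[0,0,-5],[0,0,0],0],[[-3,0,-3],[0,0,0],0],[[-5,0,0],[0,0,0],0],[[-5,0,0],[0,0,0],0],[[0,4,0],[0,0,0],0],[[0,5,0],[0,0,0],0],[[0,5,0],[0,0,0],0],[[0,5,0],[0,0,0],0],[[0,0,0],[0,0,0],0]]'
python3 - <<'E'
from station import env
from h import *
S=env.capture("side");T=env.capture("top");print(env.observe()["eef_pos"])
a=cv2.resize(S["image"][105:165,350:410,::-1],(400,400),interpolation=cv2.INTER_LANCZOS4)
b=cv2.resize(T["image"][205:255,388:438,::-1],(400,400),interpolation=cv2.INTER_LANCZOS4)
cv2.imwrite("pics/g.png",np.hstack([a,b]))
E
```

```text
t: 25.28
eef_pos: [0.3702, -0.4048, 0.2571]
ee_rot: [3.141, 0.001, -0.158]
contact_force: [-0.9, 0.6, 0.4]
width: 0.0006
[ 0.37240613 -0.40011538  0.25725968]
```

View pics/g.png

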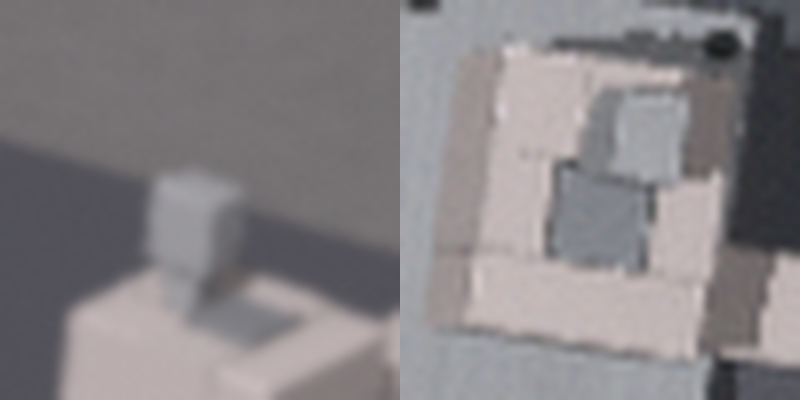

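The key stands upright in the slot with its back along the shaft, aligned with the stand. The gripper is clear and the hub looks intact. I'll hand in.

```bash
python3 -c "
from station import env
print(env.hand_in(), env.observe()['t'])"
```

```text
the job is handed in; nothing more can be done
the job is handed in; nothing more can be done
```

The key is wedged in the slot, standing upright and released, and the job was handed in at about 25 s of the 54 s allowed. No verdict was reported.

- **First try missed:** the tip hit the rim of the slot, most likely the shaft's top edge, and the key pivoted about 3.5° in the grip. I tilted the tool to bring it upright, shifted a few mm along +x and inserted it.
- **Pressing it in:** I released the key at about 46 mm deep and pressed on its head with closed fingers. The first press reached about 17.5 N, but with about 5.6 N of side drag. I backed off and pressed again, to about 17.5 N with 2 N or less of side force. The key barely moved the second time.
- **Final check:** the last pictures show the key upright with its back to the shaft. Its tip is about 50 mm deep, going by the fingers' height, and the gripper is clear. I moved nothing else deliberately, and the forces I read stayed below about 23 N.
- **Not confirmed:** the squeeze on the shaft can't be read directly, so tightness rests on the push force. I didn't recheck the pin, bottle, spare lever or tray at the end. The top and side cameras disagreed by up to about 5 mm on the shaft's position, so I relied on the side view and contact forces. I viewed 12 pictures, two over the budget.

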